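# Draw the air from a vacuum food box and hold the pump

### The job

Get the blue vacuum food box pumped down: press its white lid fully home first, then draw the spring-loaded black pump handle out until its orange pointer lines up with the red marker on the scale. Keep hold of the handle there: the job finishes with you still holding it at the marker, as it springs back when let go. Leave the honey jar, the mug and the pepper mill where they stand.

Things in the scene. Friction and masses are not known exactly. Their poses are not given: they have to be found in the camera images.
- vacuum_box: blue box held to the worktop by suction feet (cannot move), 130 (x) x 160 (y) x 85 mm high. Origin: centre of its underside, z up. Pump and handle stick out of its -y side (robot's right). A fixed white scale bar, 30 mm wide and high, ticks 10 mm apart, lies on the worktop along the handle's -x side, centred at x = -62, y = -75 to -240 mm
- lid (a joint): travel of the white lid in m: 0 = standing 12 mm proud, 0.012 = fully home. It stands somewhere between 0 and 0.005 at the start. It slides straight down, stiff, taking about 5 N, and stays where it is left; at 0.012 it meets a hard stop
- lid_top (a point): centre of the top of the round grey press pad (48 mm across, 5 mm high) in the middle of the white lid (138 x 168 mm). The axes are those of the box
- pump_handle: round black bar, 14 mm thick, 98 long, along the box's x, on two steel rods 84 mm apart. Origin: bar's middle, 62 mm above the worktop, axes as the box. Starts pushed in, at y = -155 mm in the box frame; behind it, between the rods, is free room 75 mm wide, 46 deep, open to the worktop. Slides along the box's -y, up to 85 mm, against a spring (5 N, 9 N at 65 mm out)
- pointer_tip (a point): tip of the orange pointer at the -x end of the bar, moving with the handle just above the scale. At the same y (box frame) as the bar's middle, 66 mm from it towards -x, 33 mm above the worktop
- red_marker: red clip, 10 mm wide along the scale and 36 mm high, fixed on the scale's -x edge, 30 to 65 mm (different every time) out along -y from the pushed-in pointer. Origin: on the worktop under the clip, level with the clip's middle along the scale; axes as the box
- marker_top (a point): middle of the top of the red clip, axes as the box. The handle is at the mark when pointer_tip and marker_top have the same y in the box frame
- honey_jar: honey jar with a dark lid, 62 mm across, 99 mm high, standing loose; origin at the centre of its underside. To be left alone
- grey_mug: speckled light grey mug, 86 x 117 mm with its handle, 88 mm high, standing loose; origin at the centre of its underside. To be left alone
- pepper_mill: dark wooden pepper mill, 58 mm across, 150 mm high, standing loose; origin at the centre of its underside. To be left alone

How it is judged:
By the outcome, as a careful person would: the job done as asked, in the order asked, and still so for the second after the job is handed in, while the arm keeps its last pose, push and grip.
It also fails if it takes over 51 s, if anything falls off the work surface, if the arm or the gripper's body presses on something with over 40 N, if the wrist force passes 120 N, or if a joint passes its speed limit or range.

### The arm

A 6-joint arm with a two-finger parallel gripper is mounted at the origin on the work surface; the furniture and walls round the work are solid. World frame = base frame: x ahead of the robot, y to its left, z up, the work surface at z = 0. Lengths are in m, angles in rad, forces in N, time in s.
With the tool pointing down it reaches from about 0.375 to 0.975 m from the base axis. Payload 3.8 kg.
Tool frame: the origin (TCP) lies midway between the tips of the shut fingers; the grasp point (between the pads) lies 19 mm behind it; z points along the fingers, y is the line along which they close (so a half turn about z gives the same grasp; the last joint's range is limited). The gripper opens to 85 mm and grips with 20 to 120 N. Pads are 22 mm wide; open, the fingers measure 114 mm over their backs; the gripper's body (76 mm by 85 mm) begins 54 mm behind the grasp point. The pads swing forward as they close: fully open they stand 13 mm farther back than shut.
Start: joints at [-1.258, 0.264, 1.604, -0, 1.274, -0.037], TCP at [0.231, -0.634, 0.211] pointing down, gripper open.
Joint ranges: [-2.63, 2.63], [-0.94, 2.18], [0.31, 2.57], [-1.31, 4.45], [0, 2.66], [-2.55, 2.55]. Speed limits (rad/s): [2.57, 2.57, 3.14, 3.14, 3.14, 3.14].

### API

Orientations are given as a rotation vector (axis times angle).
In Python, from workcell import bot, read_camera, camera_info, ticket gives the robot as it stands.
- The arm moves only by the tool servo_tool, never from a script. Its argument "targets" is a list of rows, each an object of numbers: "hand": the closure, from -1 (fully open) to 1 (shut); "x", "y", "z": the shift along the tool's x, y, z as a fraction of full scale; "roll": the turn about the tool's z as a fraction of full scale. In form: [{"hand": .., "x": .., "y": .., "z": .., "roll": ..}, ...]. A call has 1 to 10 rows; each row is the pose to reach, as a shift and turn from the pose commanded when the call began, along the tool's axes at that moment, turning the shorter way round; what a row does not reach only later rows make up. Full scale, the value 1, is 50 cm for a shift and 180 degrees for a turn. A row lasts 1/12 s, in which the tool goes at most 41.7 mm and 7.16 degrees, less where a joint would pass 70% of its speed; a pose out of reach is approached as far as the arm can. A call with a number of a shift or a turn outside -1 to 1 is refused whole. A call with a gripper value outside its range is refused whole. The fingers move at their own pace and stop on an object; "grip_force" is the grip in N (left out, the last holds). Time passes only in rows, so rows that repeat a pose let the fingers close. It gives the time, the measured TCP pose, the force, the opening and the grip force at its end, in the units of the state.
- bot.read_state(): the state, without advancing time (a new reading comes with each control period).
- read_camera(name): name is "scene" or "top" or "wrist"; returns the picture (420x560x3 uint8, red, green, blue); there is no depth.
- camera_info(name): a dict with "fx", "fy", "cx", "cy" (pixels), "k1" (the pictures are not rectified: a ray, as slopes to the right and down, at radius r is drawn at 1 + k1 r^2 times it, then the intrinsics apply), "eye" and "orientation" of the camera in the world; the wrist camera has in their place "T_tool_cam" (4x4, takes a point from camera to tool coordinates, whose origin is the TCP and whose axes are the flange's). Camera axes: x right, y down, z forward; pixel columns grow to the right and rows downward; lengths in m; the calibration is good to about 2 mm. A picture is of the moment at which its call begins: read the wrist's pose just before it. camera_info takes no time and is no camera call.
- ticket.finish_job(): hands the job in; it is judged then, once.
The state is a dict: "time": time; "q": joint angles; "joint_vel": joint speeds; "joint_torque": joint torques, N m; "tool_pos": TCP position; "tcp_rot": TCP orientation; "wrist_force": force on the tool from outside, world axes, zero at the start; "torque": the same for the moment, N m; "width": opening from 0.0 (shut) to 1.0 (fully open); "grip_force": force on a finger pad.
Only numpy, scipy, OpenCV 4.12 (cv2) and the standard library are available. Lean on these libraries where they do the work, as an engineer would, in place of code of your own. Each camera call takes 0.05 s, during which the arm holds its last target. There are 200 camera calls.

## Working session

There is one attempt and no reset: what is moved stays moved. The work goes in short steps, Python scripts to look and compute and a tool call to move; the robot and the scene stay as the last step left them, time stands still between calls to the robot, and variables do not carry over. Pictures are saved under pics/ and viewed, at most 10 in all, crops included, and the job is handed in when it is done.

Besides the shell and the picture viewer there is one more tool, called after "Request:" in YAML: its name, and indented under it one key for each argument. servo_tool: Moves the arm, as the interface text tells. Its arguments: {"type":"object","properties":{"targets":{"type":"array"},"grip_force":{"type":"number"}},"required":["targets"]}

```bash
mkdir -p pics; ls
cat > h.py <<'E'
import numpy as np, cv2
from scipy.spatial.transform import Rotation as R
from workcell import bot, read_camera, camera_info, ticket
def save(n,im): cv2.imwrite('pics/'+n+'.png',im[:,:,::-1])
E
python3 - <<'E'
from h import *
a=read_camera('scene');b=read_camera('top')
save('s0',a);save('t0',b)
np.savez('im0.npz',s=a,t=b)
print(camera_info('scene'));print(camera_info('top'));print(camera_info('wrist'));print(bot.read_state())
E
```

```text
pics
{'fx': 538.9426668237146, 'fy': 538.9426668237146, 'cx': 282.8772031052302, 'cy': 217.26361274783554, 'k1': -0.044725894236757276, 'eye': array([ 0.66784752, -1.19585211,  0.99047747]), 'orientation': array([-2.15329234, -0.08941951,  0.04208998])}
{'fx': 472.8017279969779, 'fy': 472.8017279969779, 'cx': 281.24548569407386, 'cy': 222.6345784044936, 'k1': 0.015242709645898788, 'eye': array([0.38407742, 0.1322742 , 1.21889566]), 'orientation': array([-2.1553158 ,  2.15263531, -0.15332567])}
{'fx': 320.86718373590566, 'fy': 320.86718373590566, 'cx': 279.85810673411083, 'cy': 209.0416310091812, 'k1': -0.03343455624902999, 'T_tool_cam': array([[ 8.65396464e-04, -9.50428367e-01, -3.10942392e-01,
         8.06439693e-02],
       [ 9.99999582e-01,  7.30606240e-04,  5.49964273e-04,
         6.04468836e-04],
       [-2.95525194e-04, -3.10942738e-01,  9.50428602e-01,
        -1.63827459e-01],
       [ 0.00000000e+00,  0.00000000e+00,  0.00000000e+00,
         1.00000000e+00]])}
{'time': 0.1, 'q': array([-1.25791215e+00,  2.64694737e-01,  1.60524188e+00, -1.26853167e-05,
        1.27369308e+00, -3.69127860e-02]), 'joint_vel': array([ 0.00081997, -0.00246002, -0.0048298 , -0.0005757 , -0.0004736 ,
       -0.00075733]), 'joint_torque': array([ 7.99367808e-04, -5.16706252e+01, -3.68590879e+01,  4.68843643e-05,
        6.33582822e-03, -2.26660273e-05]), 'tool_pos': array([ 0.23109724, -0.63346106,  0.20947276]), 'tcp_rot': array([-3.09167886e+00, -5.46317728e-01,  4.58696071e-04]), 'wrist_force': array([-0.4657111 ,  0.51381739, -0.20499631]), 'torque': array([ 0.02510624,  0.01902763, -0.0142326 ]), 'grip_force': 0.0, 'width': 1.0008667872293464}
```

View pics/s0.png

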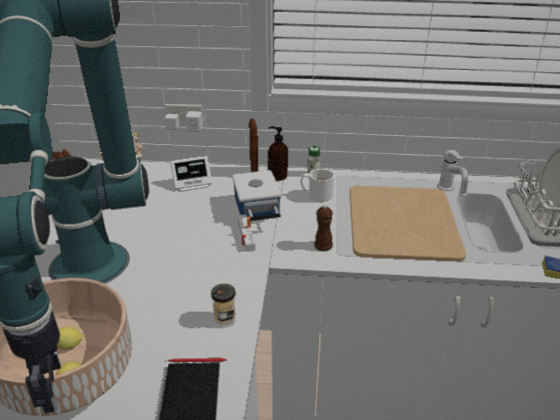

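View pics/t0.png

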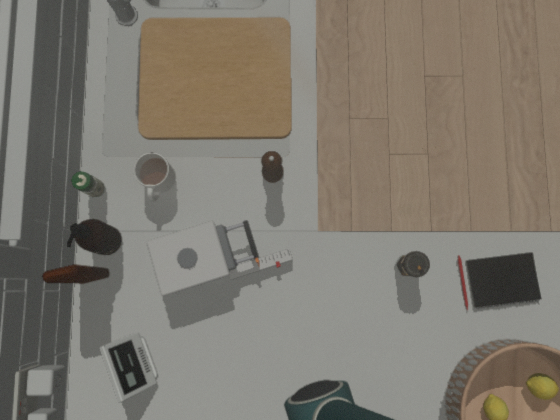

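The scene view shows the box at (258,195), with its scale near (247,232). The top view shows the pad at (188,257), bar at (250,240), orange pointer at (257,261) and red clip at (278,264). The mug is at (153,170), the mill at (272,165) and the jar at (414,264).

```bash
cat >> h.py <<'E'
def cam(name,st=None):
    c=camera_info(name)
    if 'eye' in c: return c,R.from_rotvec(c['orientation']).as_matrix(),np.array(c['eye'])
    T=c['T_tool_cam'];A=R.from_rotvec(st['tcp_rot']).as_matrix()
    return c,A@T[:3,:3],A@T[:3,3]+st['tool_pos']
def ray(C,px):
    c,M,e=C
    K=np.array([[c['fx'],0,c['cx']],[0,c['fy'],c['cy']],[0,0,1]])
    u=cv2.undistortPoints(np.array([[px]],float),K,np.array([c['k1'],0,0,0,0.]))[0,0]
    return M@np.array([u[0],u[1],1]),e
def plane(C,px,z):
    d,e=ray(C,px);return e+d*(z-e[2])/d[2]
def tri(obs):
    A=np.zeros((3,3));b=np.zeros(3)
    for C,px in obs:
        d,e=ray(C,px);d=d/np.linalg.norm(d);P=np.eye(3)-np.outer(d,d);A+=P;b+=P@e
    p=np.linalg.solve(A,b)
    return p,[round(1e3*np.linalg.norm(np.cross(ray(C,px)[0]/np.linalg.norm(ray(C,px)[0]),p-C[2])),1) for C,px in obs]
def blobs(im,lo,hi,roi,amin=4):
    x0,y0,x1,y1=roi;h=cv2.cvtColor(im[y0:y1,x0:x1],cv2.COLOR_RGB2HSV)
    m=cv2.inRange(h,np.array(lo),np.array(hi));n,l,s,c=cv2.connectedComponentsWithStats(m)
    return [(s[i,4],s[i,:4]+[x0,y0,0,0],c[i]+[x0,y0]) for i in range(1,n) if s[i,4]>=amin]
E
python3 - <<'E'
from h import *
d=np.load('im0.npz');s,t=d['s'],d['t']
a=cv2.resize(s[160:260,220:345],None,fx=4,fy=4,interpolation=cv2.INTER_CUBIC)
b=cv2.resize(t[215:305,140:300],None,fx=4,fy=4,interpolation=cv2.INTER_CUBIC)
o=np.zeros((760,640,3),np.uint8);o[:400,:500]=a;o[400:760,:640]=b
save('crop',cv2.resize(o,None,fx=.78,fy=.78,interpolation=cv2.INTER_AREA))
for n,im,roi in(('s',s,(220,160,345,260)),('t',t,(140,215,300,305))):
    print(n,'orange',blobs(im,(6,120,90),(20,255,255),roi,2));print('red',blobs(im,(0,130,80),(5,255,255),roi,2),blobs(im,(172,130,80),(180,255,255),roi,2))
    print('dark',blobs(im,(0,0,0),(180,255,60),roi,10))
    print('pad',blobs(im,(0,0,90),(180,60,160),roi,30))
E
```

```text
s orange [(np.int32(25), array([247, 217,   4,  10]), array([248.56, 221.36]))]
red [(np.int32(8), array([242, 235,   3,   4]), array([242.875, 236.125])), (np.int32(4), array([243, 241,   1,   4]), array([243. , 242.5]))] []
dark [(np.int32(76), array([251, 160,   7,  11]), array([254.03947368, 164.93421053])), (np.int32(323), array([268, 160,  20,  21]), array([278.21052632, 168.18266254])), (np.int32(168), array([251, 206,  29,  15]), array([264.38095238, 214.94047619])), (np.int32(16), array([244, 208,   4,   6]), array([245.625, 211.   ])), (np.int32(435), array([315, 208,  16,  43]), array([322.29425287, 231.5862069 ]))]
pad [(np.int32(3614), array([220, 160, 125,  93]), array([274.74654123, 192.7423907 ])), (np.int32(104), array([248, 179,  15,   9]), array([255.13461538, 182.96153846])), (np.int32(461), array([276, 205,  57,  47]), array([303.07375271, 240.78524946]))]
t orange [(np.int32(9), array([256, 258,   3,   4]), array([256.66666667, 259.66666667]))]
red [(np.int32(8), array([277, 263,   3,   4]), array([277.625, 264.375]))] []
dark [(np.int32(32), array([251, 244,   6,  13]), array([253.53125, 250.34375]))]
pad [(np.int32(14095), array([140, 215, 160,  90]), array([218.8719404 , 259.78737141]))]
```

View pics/crop.png

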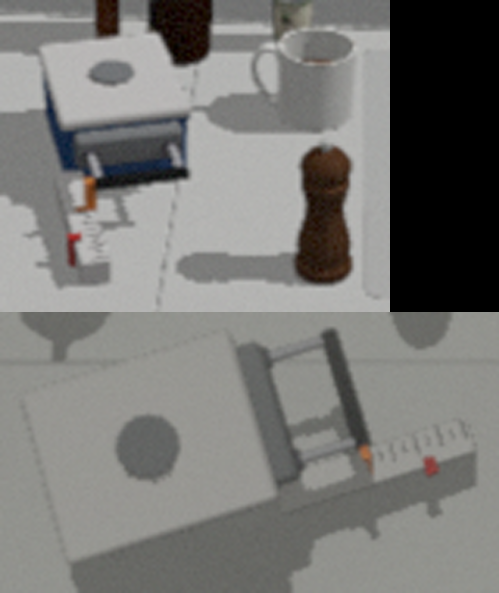

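The crops show the pad at scene (255.1,183) and top (187.4,258). The bar ends are at scene (279.9,215.4)/(252,218) and top (246.1,221.4)/(256,257.6). The mill is near the box.

Run:
```python
from h import *
np.set_printoptions(precision=4,suppress=True)
S=cam('scene');T=cam('top')
for n,a,b in (('pad',(255.1,183),(187.4,258)),('bar+x',(279.9,215.4),(246.1,221.4)),('bar-x',(252,218),(256,257.6)),('orange',(248.6,221.4),(256.7,259.7)),('red',(243.1,236.5),(277.6,264.4))):
    print(n,*tri([(S,a),(T,b)]))
# lid corners in top, from crop
cr=lambda x,y:(x/.78/4+140,(y/.78-400)/4+215)
L=[plane(T,cr(*p),.095) for p in((22,401),(228,331),(278,494),(75,560))];print(np.array(L))
for i in range(4):
    e=L[(i+1)%4]-L[i];print(np.linalg.norm(e),np.degrees(np.arctan2(e[1],e[0])))
for n,p,z in(('mill top',(271,158),.15),('mug',(152,168),.088),('jar',(415,264),.099)):print(n,plane(T,p,z))
for im in[0]:
  print('mugS',plane(S,(321,198),.0),'millS base',plane(S,(324,246),0))
```

```text
pad [0.4534 0.3472 0.0983] [np.float64(1.0), np.float64(1.0)]
bar+x [0.5468 0.2121 0.063 ] [np.float64(1.8), np.float64(1.8)]
bar-x [0.4597 0.1873 0.0644] [np.float64(4.1), np.float64(4.1)]
orange [0.4521 0.1855 0.0529] [np.float64(0.9), np.float64(0.9)]
red [0.4415 0.134  0.031 ] [np.float64(0.7), np.float64(0.7)]
[[0.487  0.4443 0.095 ]
 [0.5412 0.2887 0.095 ]
 [0.4166 0.2483 0.095 ]
 [0.3673 0.3998 0.095 ]]
0.1647393284655274 -70.81692164827231
0.13091505680843446 -162.044686253913
0.1593456373553605 108.04544895433966
0.1277482106206879 20.358243815977442
mill top [0.6818 0.1495 0.15  ]
mug [0.673  0.4413 0.088 ]
jar [ 0.439 -0.191  0.099]
mugS [ 0.6753  0.4326 -0.    ] millS base [0.6908 0.1488 0.    ]
```

```bash
cat >> h.py <<'E'
def to(p):
    st=bot.read_state();A=R.from_rotvec(st['tcp_rot']).as_matrix();v=A.T@(np.array(p)-st['tool_pos'])
    x=A[:,0];print('shift',np.round(v/.5,4),'mm',np.round(v*1e3,1),'xyaw',np.degrees(np.arctan2(x[1],x[0])),'tilt',A[2])
E
python3 -c "
from h import *
to((.5,-.25,.25));to((.6,-.35,.28));to((.56,.0,.25))"
```

```text
shift [ 0.7681 -0.5363 -0.0799] mm [ 384.  -268.2  -40. ] xyaw 20.042099179289725 tilt [ 6.30621592e-05 -2.03610295e-03 -9.99997925e-01]
shift [ 0.8874 -0.28   -0.1404] mm [ 443.7 -140.   -70.2] xyaw 20.042099179289725 tilt [ 6.30621592e-05 -2.03610295e-03 -9.99997925e-01]
shift [ 1.0522 -0.9649 -0.079 ] mm [ 526.1 -482.5  -39.5] xyaw 20.042099179289725 tilt [ 6.30621592e-05 -2.03610295e-03 -9.99997925e-01]
```

Request:
servo_tool:
  targets:
    - {"hand": 0.9,"x": 0.06,"y": -0.04,"z": -0.02,"roll": 0}
    - {"hand": 1,"x": 0.77,"y": -0.536,"z": -0.08,"roll": 0}
    - {"hand": 1,"x": 0.77,"y": -0.536,"z": -0.08,"roll": 0}
    - {"hand": 1,"x": 0.77,"y": -0.536,"z": -0.08,"roll": 0}
    - {"hand": 1,"x": 0.77,"y": -0.536,"z": -0.08,"roll": 0}
    - {"hand": 1,"x": 0.77,"y": -0.536,"z": -0.08,"roll": 0}
    - {"hand": 1,"x": 0.77,"y": -0.536,"z": -0.08,"roll": 0}
    - {"hand": 1,"x": 0.77,"y": -0.536,"z": -0.08,"roll": 0}
    - {"hand": 1,"x": 0.77,"y": -0.536,"z": -0.08,"roll": 0}
    - {"hand": 1,"x": 0.77,"y": -0.536,"z": -0.08,"roll": 0}

```text
time: 0.93
tool_pos: [0.4678, -0.2967, 0.2464]
tcp_rot: [-3.093, -0.546, 0.001]
wrist_force: [-0.0, -1.2, 0.4]
width: -0.001
grip_force: 0.0
```

```bash
python3 -c "
from h import *
to((.5,-.25,.25));to((.56,.0,.26));to((.48,.24,.26))"
```

```text
shift [ 0.0924 -0.0656 -0.0072] mm [ 46.2 -32.8  -3.6] xyaw 20.028910510330824 tilt [-2.65837081e-04 -3.67214399e-04 -9.99999897e-01]
shift [ 0.3764 -0.4943 -0.0271] mm [ 188.2 -247.2  -13.6] xyaw 20.028910510330824 tilt [-2.65837081e-04 -3.67214399e-04 -9.99999897e-01]
shift [ 0.3905 -1.0001 -0.027 ] mm [ 195.3 -500.   -13.5] xyaw 20.028910510330824 tilt [-2.65837081e-04 -3.67214399e-04 -9.99999897e-01]
```

Request:
servo_tool:
  targets:
    - {"hand": 1,"x": 0.37,"y": -0.48,"z": -0.03,"roll": 0}
    - {"hand": 1,"x": 0.37,"y": -0.48,"z": -0.03,"roll": 0}
    - {"hand": 1,"x": 0.37,"y": -0.48,"z": -0.03,"roll": 0}
    - {"hand": 1,"x": 0.37,"y": -0.48,"z": -0.03,"roll": 0}
    - {"hand": 1,"x": 0.37,"y": -0.48,"z": -0.03,"roll": 0}
    - {"hand": 1,"x": 0.37,"y": -0.48,"z": -0.03,"roll": 0}
    - {"hand": 1,"x": 0.37,"y": -0.48,"z": -0.03,"roll": 0}
    - {"hand": 1,"x": 0.37,"y": -0.9,"z": -0.03,"roll": 0}
    - {"hand": 1,"x": 0.37,"y": -0.9,"z": -0.03,"roll": 0}
    - {"hand": 1,"x": 0.37,"y": -0.9,"z": -0.03,"roll": 0}

```text
time: 1.77
tool_pos: [0.5154, 0.0996, 0.2607]
tcp_rot: [-3.094, -0.547, 0.002]
wrist_force: [0.3, 0.5, 0.1]
width: -0.001
grip_force: 0.0
```

```bash
python3 -c "
from h import *
st=bot.read_state();im=read_camera('wrist');save('w1',im);print(st)
import pickle;pickle.dump((st,im),open('w1.pkl','wb'))
to((.51,.19,.26));to((.4534,.3472,.14))"
```

```text
{'time': 1.7667, 'q': array([ 1.43397320e-01, -4.93602277e-02,  1.85698018e+00,  6.80742046e-05,
        1.33514265e+00,  1.36447018e+00]), 'joint_vel': array([ 0.92568305, -0.1692962 ,  0.15611074,  0.00391518,  0.00126586,
        0.91904147]), 'joint_torque': array([ -5.39820045, -34.54717398, -37.28750467,  -0.11263166,
         0.24271896,  -0.99484105]), 'tool_pos': array([0.51543083, 0.09960506, 0.26067609]), 'tcp_rot': array([-3.09358770e+00, -5.46506442e-01,  1.83351075e-03]), 'wrist_force': array([0.28237385, 0.45200465, 0.05518342]), 'torque': array([ 0.01427224, -0.03361317,  0.06974736]), 'grip_force': 0.0, 'width': -0.0008475558911443325}
shift [ 0.0527 -0.1583  0.0026] mm [ 26.4 -79.1   1.3] xyaw 20.271984120187803 tilt [-0.0010047  -0.00705715 -0.99997459]
shift [ 0.0557 -0.4907  0.245 ] mm [  27.8 -245.4  122.5] xyaw 20.271984120187803 tilt [-0.0010047  -0.00705715 -0.99997459]
```

View pics/w1.png

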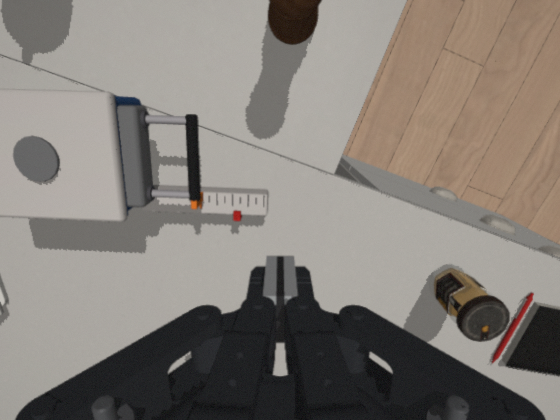

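The wrist view shows the pad at (36,158), bar at (193,157), pointer near (196,202) and red clip at (237,215). Next I go above the lid pad.

Request:
servo_tool:
  targets:
    - {"hand": 1,"x": 0.055,"y": -0.48,"z": 0.12,"roll": 0}
    - {"hand": 1,"x": 0.055,"y": -0.48,"z": 0.12,"roll": 0}
    - {"hand": 1,"x": 0.055,"y": -0.48,"z": 0.12,"roll": 0}
    - {"hand": 1,"x": 0.055,"y": -0.48,"z": 0.18,"roll": 0}
    - {"hand": 1,"x": 0.055,"y": -0.48,"z": 0.18,"roll": 0}
    - {"hand": 1,"x": 0.055,"y": -0.48,"z": 0.18,"roll": 0}
    - {"hand": 1,"x": 0.055,"y": -0.48,"z": 0.18,"roll": 0}
    - {"hand": 1,"x": 0.055,"y": -0.48,"z": 0.18,"roll": 0}
    - {"hand": 1,"x": 0.055,"y": -0.48,"z": 0.18,"roll": 0}

```text
time: 2.57
tool_pos: [0.4596, 0.3323, 0.1707]
tcp_rot: [3.092, 0.549, -0.002]
wrist_force: [0.6, -0.7, 0.5]
width: -0.0
grip_force: 0.0
```

```bash
python3 -c "
from h import *
print(bot.read_state()['wrist_force'])
to((.4534,.3472,.115));st=bot.read_state();im=read_camera('wrist');save('w2',im)
import pickle;pickle.dump((st,im),open('w2.pkl','wb'))
S=cam('wrist',st);print([ (a,b,c) for a,b,c in blobs(im,(0,0,60),(180,70,150),(100,60,460,420),300)])
"
```

```text
[ 0.57124721 -0.72703071  0.51759018]
shift [-0.0012 -0.0325  0.1115] mm [ -0.6 -16.2  55.7] xyaw 20.133932321642853 tilt [-0.00156512  0.00115378 -0.99999811]
[(np.int32(1082), array([146,  60, 229,  68]), array([232.40480591,  83.55914972])), (np.int32(6327), array([353, 130, 107, 155]), array([394.050893  , 219.10257626])), (np.int32(3017), array([228, 181,  63,  63]), array([259.07192575, 211.54292343])), (np.int32(4675), array([100, 255, 360, 107]), array([212.46481283, 299.42759358]))]
```

View pics/w2.png

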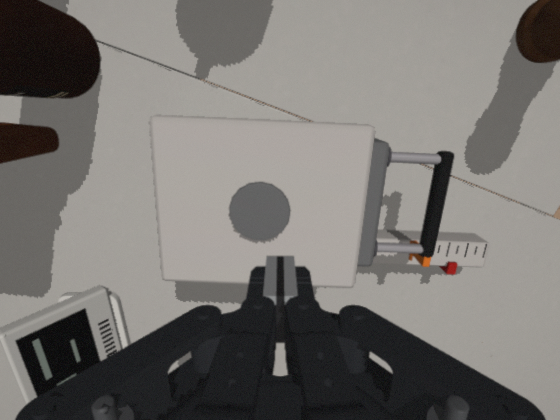

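The pad is at (259,211). The bar, pointer (421,255) and red clip (451,268) are all visible.

```bash
python3 -c "
from h import *
import pickle
st,im=pickle.load(open('w2.pkl','rb'));W=cam('wrist',st);S=cam('scene');T=cam('top')
print(tri([(W,(259.1,211.5)),(S,(255.1,183)),(T,(187.4,258))]),tri([(W,(259.1,211.5)),(T,(187.4,258))]),bot.read_state()['tool_pos'])
to((.4534,.3472,.115))"
```

```text
(array([0.45402796, 0.34720812, 0.09780037]), [np.float64(1.2), np.float64(0.7), np.float64(1.5)]) (array([0.45322492, 0.34736904, 0.09291466]), [np.float64(0.7), np.float64(0.7)]) [0.46041847 0.33186331 0.17164759]
shift [-0.0027 -0.0337  0.1133] mm [ -1.3 -16.9  56.6] xyaw 20.049173131787498 tilt [ 1.10858226e-04  7.88062806e-04 -9.99999683e-01]
```

Request:
servo_tool:
  targets:
    - {"hand": 1,"x": -0.002,"y": -0.033,"z": 0.06,"roll": 0}
    - {"hand": 1,"x": -0.002,"y": -0.033,"z": 0.1,"roll": 0}
    - {"hand": 1,"x": -0.002,"y": -0.033,"z": 0.126,"roll": 0}
    - {"hand": 1,"x": -0.002,"y": -0.033,"z": 0.126,"roll": 0}
    - {"hand": 1,"x": -0.002,"y": -0.033,"z": 0.126,"roll": 0}
    - {"hand": 1,"x": -0.002,"y": -0.033,"z": 0.126,"roll": 0}

```text
time: 3.12
tool_pos: [0.4548, 0.3476, 0.11]
tcp_rot: [-3.093, -0.544, -0.003]
wrist_force: [0.6, 0.6, 0.4]
width: 0.003
grip_force: 0.0
```

Request:
servo_tool:
  targets:
    - {"hand": 1,"x": 0,"y": 0,"z": 0.003,"roll": 0}
    - {"hand": 1,"x": 0,"y": 0,"z": 0.006,"roll": 0}
    - {"hand": 1,"x": 0,"y": 0,"z": 0.009,"roll": 0}
    - {"hand": 1,"x": 0,"y": 0,"z": 0.012,"roll": 0}
    - {"hand": 1,"x": 0,"y": 0,"z": 0.015,"roll": 0}
    - {"hand": 1,"x": 0,"y": 0,"z": 0.018,"roll": 0}
    - {"hand": 1,"x": 0,"y": 0,"z": 0.02,"roll": 0}
    - {"hand": 1,"x": 0,"y": 0,"z": 0.02,"roll": 0}

```text
time: 3.78
tool_pos: [0.453, 0.3477, 0.0979]
tcp_rot: [3.093, 0.547, -0.001]
wrist_force: [-0.2, 0.3, -0.5]
width: -0.001
grip_force: 0.0
```

No contact yet; continue slowly in steps.

Request:
servo_tool:
  targets:
    - {"hand": 1,"x": 0,"y": 0,"z": 0.002,"roll": 0}
    - {"hand": 1,"x": 0,"y": 0,"z": 0.004,"roll": 0}
    - {"hand": 1,"x": 0,"y": 0,"z": 0.006,"roll": 0}
    - {"hand": 1,"x": 0,"y": 0,"z": 0.006,"roll": 0}

```text
time: 4.12
tool_pos: [0.4532, 0.3477, 0.0951]
tcp_rot: [3.093, 0.547, -0.001]
wrist_force: [0.5, -0.9, -0.1]
width: 0.001
grip_force: 0.0
```

Request:
servo_tool:
  targets:
    - {"hand": 1,"x": 0,"y": 0,"z": 0.002,"roll": 0}
    - {"hand": 1,"x": 0,"y": 0,"z": 0.004,"roll": 0}
    - {"hand": 1,"x": 0,"y": 0,"z": 0.006,"roll": 0}
    - {"hand": 1,"x": 0,"y": 0,"z": 0.006,"roll": 0}

```text
time: 4.45
tool_pos: [0.4532, 0.3477, 0.0921]
tcp_rot: [3.094, 0.547, -0.001]
wrist_force: [0.3, 0.3, 0.3]
width: 0.002
grip_force: 0.0
```

Request:
servo_tool:
  targets:
    - {"hand": 1,"x": 0,"y": 0,"z": 0.002,"roll": 0}
    - {"hand": 1,"x": 0,"y": 0,"z": 0.004,"roll": 0}
    - {"hand": 1,"x": 0,"y": 0,"z": 0.006,"roll": 0}
    - {"hand": 1,"x": 0,"y": 0,"z": 0.006,"roll": 0}

```text
time: 4.78
tool_pos: [0.4532, 0.3477, 0.089]
tcp_rot: [3.094, 0.547, -0.001]
wrist_force: [0.3, 0.1, 0.2]
width: 0.0
grip_force: 0.0
```

Request:
servo_tool:
  targets:
    - {"hand": 1,"x": 0,"y": 0,"z": 0.002,"roll": 0}
    - {"hand": 1,"x": 0,"y": 0,"z": 0.004,"roll": 0}
    - {"hand": 1,"x": 0,"y": 0,"z": 0.006,"roll": 0}
    - {"hand": 1,"x": 0,"y": 0,"z": 0.006,"roll": 0}

```text
time: 5.12
tool_pos: [0.4532, 0.3477, 0.086]
tcp_rot: [3.093, 0.547, -0.001]
wrist_force: [0.6, 0.1, 0.1]
width: 0.005
grip_force: 0.0
```

```bash
python3 -c "
from h import *
a=read_camera('scene');b=read_camera('wrist')
o=np.zeros((440,800,3),np.uint8);o[:400,:400]=cv2.resize(a[140:240,210:310],None,fx=4,fy=4,interpolation=cv2.INTER_CUBIC);o[:300,400:]=cv2.resize(b,(400,300),interpolation=cv2.INTER_AREA);save('p1',o)"
```

```text
(no output)
```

View pics/p1.png

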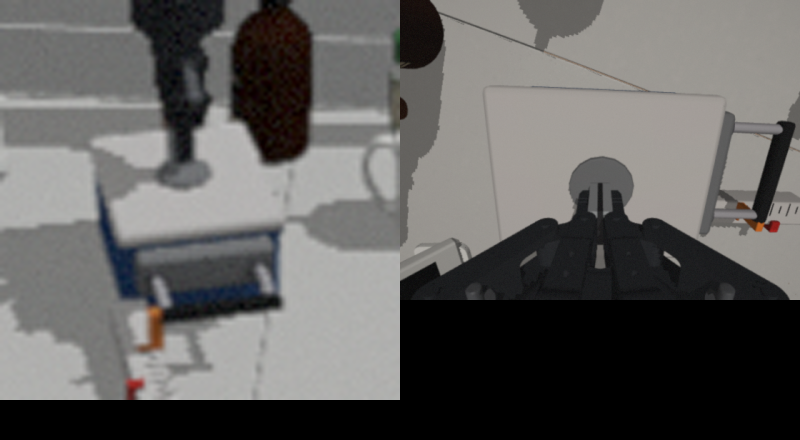

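The fingertips look at or just above the pad, and no force shows yet. I keep going down.

Request:
servo_tool:
  targets:
    - {"hand": 1,"x": 0,"y": 0,"z": 0.002,"roll": 0}
    - {"hand": 1,"x": 0,"y": 0,"z": 0.004,"roll": 0}
    - {"hand": 1,"x": 0,"y": 0,"z": 0.004,"roll": 0}

```text
time: 5.47
tool_pos: [0.4532, 0.3477, 0.0841]
tcp_rot: [3.094, 0.547, -0.0]
wrist_force: [-0.4, -0.3, 0.4]
width: 0.001
grip_force: 0.0
```

Request:
servo_tool:
  targets:
    - {"hand": 1,"x": 0,"y": 0,"z": 0.002,"roll": 0}
    - {"hand": 1,"x": 0,"y": 0,"z": 0.004,"roll": 0}
    - {"hand": 1,"x": 0,"y": 0,"z": 0.004,"roll": 0}

```text
time: 5.72
tool_pos: [0.4532, 0.3477, 0.0821]
tcp_rot: [3.093, 0.547, -0.001]
wrist_force: [0.6, -0.0, -0.8]
width: -0.002
grip_force: 0.0
```

Request:
servo_tool:
  targets:
    - {"hand": 1,"x": 0,"y": 0,"z": 0.002,"roll": 0}
    - {"hand": 1,"x": 0,"y": 0,"z": 0.004,"roll": 0}
    - {"hand": 1,"x": 0,"y": 0,"z": 0.004,"roll": 0}

```text
time: 5.97
tool_pos: [0.4532, 0.3477, 0.0801]
tcp_rot: [3.093, 0.547, -0.001]
wrist_force: [-0.4, 0.5, 0.2]
width: 0.0
grip_force: 0.0
```

```bash
python3 -c "
from h import *
s0=np.load('im0.npz')['s'];s=read_camera('scene')
# vertical brightness profile through lid front edge, cols 262-275
for c in (245,255,265,272):
    for im in (s0,s): print(c,im[188:216,c-1:c+2].mean(axis=(1,2)).astype(int))
st=bot.read_state();print(st['joint_torque'],st['wrist_force'],st['torque'])
o=np.zeros((480,480,3),np.uint8)
save('p2',cv2.resize(s[150:225,220:295],None,fx=8,fy=8,interpolation=cv2.INTER_CUBIC))"
```

```text
245 [182 182 184 181 183 182 181 182 182 181 169 142 109  77  78 105 104  94
  75  64  65  57  54  55  57  48  68 109]
245 [163 178 179 178 178 179 178 179 179 177 165 138 109  75  74 104 103  93
  73  61  59  57  53  53  51  49  67 106]
255 [182 183 182 181 181 182 182 183 180 166 137 105  70  89 115 115 106  85
  67  71  68  66  67  65  59  40  38  38]
255 [179 179 178 179 179 178 179 179 177 163 133 101  69  87 111 114 104  82
  66  67  65  63  63  62  56  42  37  38]
265 [182 181 183 182 181 183 182 180 163 132  96  74  98 117 118 104  79  70
  70  70  66  67  63  55  41  40  36  31]
265 [180 179 179 179 178 179 178 177 160 129  95  70  94 114 114 102  76  70
  68  66  66  66  62  52  43  38  33  28]
272 [182 182 182 182 182 184 181 167 138 104  70  86 116 117 108  85  69  64
  59  61  57  53  51  47  49  41  32  25]
272 [179 179 179 180 178 180 177 164 136 101  68  86 114 112 102  82  66  64
  60  60  49  53  50  42  46  39  27  27]
[-2.54226790e-03 -4.27985680e+01 -3.23658764e+01 -1.74165539e-04
 -1.05871863e-02 -1.36872555e-05] [ 1.06059141  0.41161426 -0.49987849] [-0.00030874 -0.03088679  0.06268964]
```

View pics/p2.png

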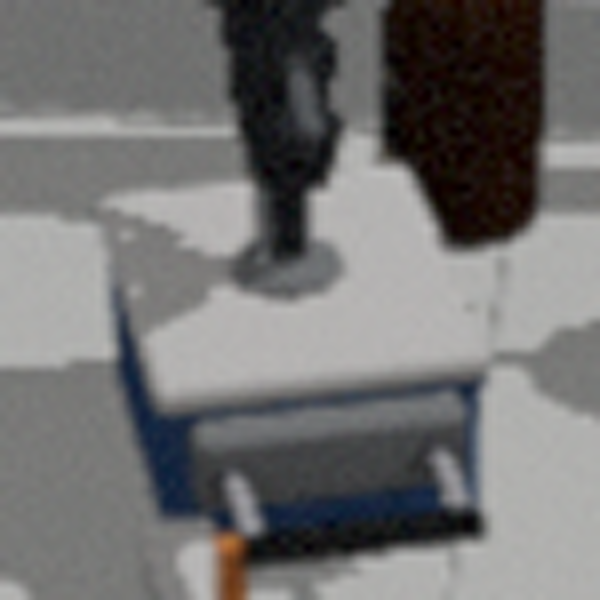

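```bash
cat >> h.py <<'E'
def proj(C,p):
    c,M,e=C;K=np.array([[c['fx'],0,c['cx']],[0,c['fy'],c['cy']],[0,0,1]])
    rv=cv2.Rodrigues(M.T)[0];return cv2.projectPoints(np.array([p],float),rv,-M.T@e,K,np.array([c['k1'],0,0,0,0.]))[0].ravel()
E
python3 -c "
from h import *
S=cam('scene');T=cam('top');st=bot.read_state();W=cam('wrist',st);p=st['tool_pos']
print(p)
for dz in(0,.01,.02): print(proj(S,p+[0,0,dz]),proj(W,p+[0,0,dz]),proj(T,p+[0,0,dz]))
im=read_camera('wrist');save('w3',im[100:330,160:460])
"
```

```text
[0.4532229  0.3477499  0.08016569]
[254.90071737 187.66820185] [278.57403418 254.63515256] [188.52791122 258.16728336]
[254.82841399 185.07284419] [278.51005717 262.97755752] [187.73827822 257.9113322 ]
[254.75572756 182.46169055] [278.43868127 272.29133356] [186.93460688 257.65083695]
```

View pics/w3.png

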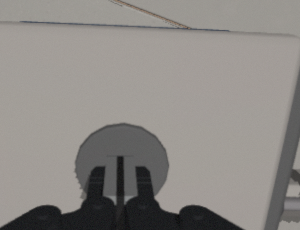

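The lid has not moved and there is no force. I measured the pad top at about 0.098, yet the TCP reads 0.080. I go on in small steps and watch the force.

Request:
servo_tool:
  targets:
    - {"hand": 1,"x": 0,"y": 0,"z": 0.002,"roll": 0}
    - {"hand": 1,"x": 0,"y": 0,"z": 0.004,"roll": 0}
    - {"hand": 1,"x": 0,"y": 0,"z": 0.004,"roll": 0}

```text
time: 6.32
tool_pos: [0.4535, 0.348, 0.0787]
tcp_rot: [-3.093, -0.547, -0.001]
wrist_force: [-1.6, -0.6, 2.9]
width: 0.001
grip_force: 1.4
```

```bash
python3 -c "
from h import *
import pickle
st0,im0=pickle.load(open('w2.pkl','rb'));st=bot.read_state();im=read_camera('wrist');print(st['tool_pos'],st['wrist_force'],st['width'])
a=im0[225:325,220:340];b=im[225:325,220:340]
save('cmp',cv2.resize(np.hstack([a,b]),None,fx=3,fy=3))
print(im0[250:300:4,272].mean(1).astype(int),im[250:300:4,272].mean(1).astype(int))
for i,s in((im0,st0),(im,st)):
  W=cam('wrist',s)
  print(blobs(i,(0,0,60),(180,70,125),(150,150,400,330),300))
"
```

```text
[0.45353727 0.34797613 0.0787095 ] [-1.61619903 -0.63689499  2.86705182] 0.0009850091019650278
[166 163  97  99  97 100  99  98  99  99  98  99 138] [ 93  93  93  92  95  94  95  93  95  93  95  97 132]
[(np.int32(3400), array([356, 150,  44, 135]), array([378.72205882, 220.34617647])), (np.int32(2871), array([229, 182,  61,  61]), array([259.0619993 , 211.38174852])), (np.int32(2561), array([175, 256, 135,  59]), array([240.72745021, 285.83170636]))]
[(np.int32(4826), array([156, 224, 207, 106]), array([280.71176958, 261.23394115]))]
```

View pics/cmp.png

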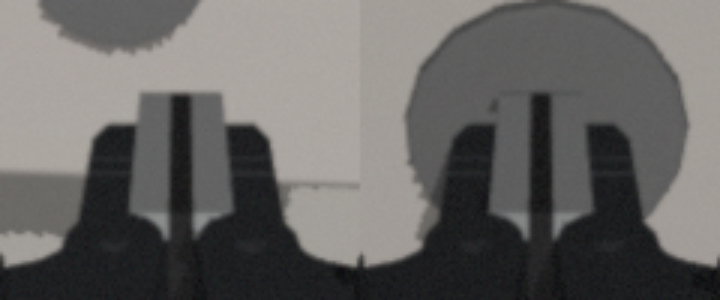

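Contact begins at TCP z≈0.079, so the physical tips end about 19 mm behind the stated TCP. That fits the pad's apparent size and the triangulated 0.098. Now I press in small steps.

Request:
servo_tool:
  targets:
    - {"hand": 1,"x": 0,"y": 0,"z": 0.002,"roll": 0}
    - {"hand": 1,"x": 0,"y": 0,"z": 0.004,"roll": 0}
    - {"hand": 1,"x": 0,"y": 0,"z": 0.006,"roll": 0}
    - {"hand": 1,"x": 0,"y": 0,"z": 0.006,"roll": 0}

```text
time: 6.7
tool_pos: [0.4536, 0.348, 0.0754]
tcp_rot: [-3.093, -0.547, -0.001]
wrist_force: [-0.5, 0.0, 4.7]
width: 0.001
grip_force: 2.0
```

Request:
servo_tool:
  targets:
    - {"hand": 1,"x": 0,"y": 0,"z": 0.002,"roll": 0}
    - {"hand": 1,"x": 0,"y": 0,"z": 0.004,"roll": 0}
    - {"hand": 1,"x": 0,"y": 0,"z": 0.004,"roll": 0}

```text
time: 6.95
tool_pos: [0.4535, 0.3479, 0.0732]
tcp_rot: [-3.093, -0.547, -0.001]
wrist_force: [-0.5, -0.5, 3.4]
width: 0.002
grip_force: 1.8
```

Request:
servo_tool:
  targets:
    - {"hand": 1,"x": 0,"y": 0,"z": 0.002,"roll": 0}
    - {"hand": 1,"x": 0,"y": 0,"z": 0.004,"roll": 0}
    - {"hand": 1,"x": 0,"y": 0,"z": 0.004,"roll": 0}

```text
time: 7.2
tool_pos: [0.4535, 0.3479, 0.0714]
tcp_rot: [-3.094, -0.547, -0.001]
wrist_force: [-0.4, -1.4, 5.8]
width: 0.0
grip_force: 2.4
```

The lid is sliding; I continue to the hard stop.

Request:
servo_tool:
  targets:
    - {"hand": 1,"x": 0,"y": 0,"z": 0.002,"roll": 0}
    - {"hand": 1,"x": 0,"y": 0,"z": 0.004,"roll": 0}
    - {"hand": 1,"x": 0,"y": 0,"z": 0.004,"roll": 0}

```text
time: 7.45
tool_pos: [0.4536, 0.348, 0.0713]
tcp_rot: [-3.094, -0.547, -0.0]
wrist_force: [-5.1, -3.3, 15.0]
width: -0.0
grip_force: 7.9
```

Request:
servo_tool:
  targets:
    - {"hand": 1,"x": 0,"y": 0,"z": 0.002,"roll": 0}
    - {"hand": 1,"x": 0,"y": 0,"z": 0.004,"roll": 0}
    - {"hand": 1,"x": 0,"y": 0,"z": 0.004,"roll": 0}

```text
time: 7.7
tool_pos: [0.4536, 0.348, 0.0712]
tcp_rot: [-3.094, -0.547, -0.0]
wrist_force: [-8.7, -5.8, 27.3]
width: 0.002
grip_force: 13.3
```

Request:
servo_tool:
  targets:
    - {"hand": 1,"x": 0,"y": 0,"z": 0.002,"roll": 0}
    - {"hand": 1,"x": 0,"y": 0,"z": 0.003,"roll": 0}
    - {"hand": 1,"x": 0,"y": 0,"z": 0.003,"roll": 0}

```text
time: 7.95
tool_pos: [0.4536, 0.3481, 0.0712]
tcp_rot: [-3.094, -0.547, -0.0]
wrist_force: [-11.5, -8.2, 34.1]
width: 0.001
grip_force: 17.2
```

Hard stop reached: force rose to 34 N with no more travel, and the total travel was about 8 mm. I lift off and look at the handle.

Request:
servo_tool:
  targets:
    - {"hand": 1,"x": 0,"y": 0,"z": -0.05,"roll": 0}
    - {"hand": 0.2,"x": 0,"y": 0,"z": -0.12,"roll": 0}
    - {"hand": 0.2,"x": 0.03,"y": 0.1,"z": -0.22,"roll": 0}
    - {"hand": 0.2,"x": 0.05,"y": 0.16,"z": -0.22,"roll": -0.009}
    - {"hand": 0.2,"x": 0.05,"y": 0.16,"z": -0.22,"roll": -0.009}
    - {"hand": 0.2,"x": 0.05,"y": 0.16,"z": -0.22,"roll": -0.009}
    - {"hand": 0.2,"x": 0.05,"y": 0.16,"z": -0.22,"roll": -0.009}
    - {"hand": 0.2,"x": 0.05,"y": 0.16,"z": -0.22,"roll": -0.009}

```text
time: 8.62
tool_pos: [0.503, 0.2812, 0.1742]
tcp_rot: [3.086, 0.59, -0.004]
wrist_force: [0.8, -0.2, 0.0]
width: 0.399
grip_force: 0.0
```

```bash
cat > look.py <<'E'
import sys,pickle
from h import *
np.set_printoptions(precision=4,suppress=True)
st=bot.read_state();im=read_camera('wrist');pickle.dump((st,im),open(sys.argv[1]+'.pkl','wb'))
print(st['time'],st['tool_pos'],st['joint_vel'].round(3),st['width'])
to(st['tool_pos'])
print('orange',blobs(im,(5,150,100),(22,255,255),(0,0,560,419),8));print('red',blobs(im,(0,150,80),(4,255,255),(0,0,560,419),8),blobs(im,(172,150,80),(180,255,255),(0,0,560,419),8))
print('dark',blobs(im,(0,0,0),(180,255,50),(300,60,560,330),200))
E
python3 look.py w4
```

```text
8.6167 [0.503  0.2812 0.1742] [ 0.014  0.004  0.007 -0.001  0.002 -0.002] 0.3994767698819339
shift [ 0.0004  0.0006 -0.0004] mm [ 0.2  0.3 -0.2] xyaw 21.685071224717284 tilt [-0.0031 -0.0002 -1.    ]
orange [(np.int32(54), array([351, 279,   7,   9]), array([354.2778, 282.7593]))]
red [(np.int32(94), array([381, 283,  10,  11]), array([385.9255, 288.0745]))] []
dark [(np.int32(2673), array([450,  60, 110,  31]), array([500.6513,  72.2881])), (np.int32(4585), array([315, 179, 126, 151]), array([360.6925, 286.6731]))]
```

Run:
```python
from h import *
import pickle
np.set_printoptions(precision=4,suppress=True)
V=[]
for n,roi,ro,rr in(('w2',(400,140,470,262),(400,230,440,275),None),('w4',(300,170,420,255),None,None)):
    st,im=pickle.load(open(n+'.pkl','rb'));W=cam('wrist',st);print(n,st['joint_vel'])
    x0,y0,x1,y1=roi;h=cv2.cvtColor(im[y0:y1,x0:x1],cv2.COLOR_RGB2HSV)
    m=cv2.inRange(h,(0,0,0),(180,255,55));nn,l,s,c=cv2.connectedComponentsWithStats(m);i=1+np.argmax(s[1:,4])
    ys,xs=np.nonzero(l==i);print('bar',s[i],c[i]+[x0,y0])
    vx,vy,cx,cy=cv2.fitLine(np.stack([xs+x0,ys+y0],1).astype(np.float32),cv2.DIST_L2,0,.01,.01).ravel()
    if vy<0:vx,vy=-vx,-vy
    t=(xs+x0-cx)*vx+(ys+y0-cy)*vy
    e=[(cx+t.min()*vx,cy+t.min()*vy),(cx+t.max()*vx,cy+t.max()*vy)]
    P=[plane(W,p,.064) for p in e];d=P[0]-P[1];print(e,P,np.linalg.norm(d),'yaw',np.degrees(np.arctan2(d[1],d[0])))
    o=blobs(im,(5,150,100),(22,255,255),(300,60,560,330),8);r=blobs(im,(0,150,80),(4,255,255),(300,60,560,330),8)
    V.append((W,e[0],o[0],r[0]));print(o,r)
    # lid outline
    L=cv2.cvtColor(im,cv2.COLOR_RGB2HSV)
print('bar end',tri([(v[0],v[1]) for v in V]));print('orange',tri([(v[0],v[2][2]) for v in V]));print('red',tri([(v[0],v[3][2]) for v in V]))
S=cam('scene');T=cam('top')
print(tri([(v[0],v[3][2]) for v in V]+[(S,(243.1,236.5)),(T,(277.6,264.4))]))
print(tri([(v[0],v[2][2]) for v in V]+[(S,(248.6,221.4)),(T,(256.7,259.7))]))
for v in V: print('plane red .036',plane(v[0],v[3][2],.033),'orange .04',plane(v[0],v[2][2],.045))
```

```text
w2 [-0.0312 -0.0226 -0.0149 -0.0035 -0.0007  0.0008]
bar [  19   12   35  105 1562] [435.5691 203.162 ]
[(np.float64(446.1326744791948), np.float64(151.4146738441375)), (np.float64(424.6716412117692), np.float64(256.5453798057789))] [array([0.549 , 0.2142, 0.064 ]), array([0.4551, 0.1845, 0.064 ])] 0.09851844027486936 yaw 17.55943358180008
[(np.int32(14), array([409, 254,   4,   6]), array([410.5714, 256.1429])), (np.int32(72), array([422, 257,   9,  10]), array([425.9028, 261.3194]))] [(np.int32(100), array([446, 262,  11,  12]), array([451.16, 267.96]))]
w4 [ 0.0141  0.0041  0.0068 -0.0009  0.0018 -0.0018]
bar [  51    9   26   76 1026] [363.5253 217.152 ]
[(np.float64(370.15466079865575), np.float64(179.02689394492026)), (np.float64(356.93853077225424), np.float64(255.03261073405136))] [array([0.5495, 0.2139, 0.064 ]), array([0.479 , 0.1924, 0.064 ])] 0.07369141482510257 yaw 16.994420392140977
[(np.int32(54), array([351, 279,   7,   9]), array([354.2778, 282.7593]))] [(np.int32(94), array([381, 283,  10,  11]), array([385.9255, 288.0745]))]
bar end (array([0.5492, 0.2131, 0.0619]), [np.float64(0.1), np.float64(0.1)])
orange (array([0.4317, 0.1624, 0.0139]), [np.float64(5.0), np.float64(5.0)])
red (array([0.4447, 0.1334, 0.0363]), [np.float64(0.1), np.float64(0.1)])
(array([0.4426, 0.1321, 0.033 ]), [np.float64(1.6), np.float64(0.9), np.float64(0.4), np.float64(2.6)])
(array([0.45  , 0.1847, 0.0548]), [np.float64(6.7), np.float64(7.0), np.float64(3.4), np.float64(1.3)])
plane red .036 [0.4436 0.1308 0.033 ] orange .04 [0.445  0.1859 0.045 ]
plane red .036 [0.4433 0.1316 0.033 ] orange .04 [0.4422 0.1726 0.045 ]
```

```bash
python3 -c "
from h import *
to((.502,.1995,.11));to((.502,.1995,.03))"
```

```text
shift [-0.0615  0.1517  0.1282] mm [-30.7  75.8  64.1] xyaw 21.685071224717284 tilt [-3.11297440e-03 -2.32979092e-04 -9.99995128e-01]
shift [-0.061   0.1517  0.2882] mm [-30.5  75.8 144.1] xyaw 21.685071224717284 tilt [-3.11297440e-03 -2.32979092e-04 -9.99995128e-01]
```

Request:
servo_tool:
  targets:
    - {"hand": 0.2,"x": -0.06,"y": 0.15,"z": 0.0,"roll": 0.023}
    - {"hand": 0.2,"x": -0.06,"y": 0.15,"z": 0.05,"roll": 0.023}
    - {"hand": 0.2,"x": -0.06,"y": 0.151,"z": 0.11,"roll": 0.023}
    - {"hand": 0.2,"x": -0.061,"y": 0.151,"z": 0.11,"roll": 0.023}
    - {"hand": 0.2,"x": -0.061,"y": 0.151,"z": 0.11,"roll": 0.023}
    - {"hand": 0.2,"x": -0.061,"y": 0.151,"z": 0.11,"roll": 0.023}
    - {"hand": 0.2,"x": -0.061,"y": 0.151,"z": 0.11,"roll": 0.023}

```text
time: 9.25
tool_pos: [0.5049, 0.2015, 0.1225]
tcp_rot: [-3.104, -0.481, -0.004]
wrist_force: [0.6, 0.6, -0.4]
width: 0.399
grip_force: 0.0
```

```bash
python3 -c "
from h import *
to((.502,.1995,.03));print(bot.read_state()['width']);im=read_camera('wrist');save('w5',im)"
```

```text
shift [-0.0072  0.0022  0.185 ] mm [-3.6  1.1 92.5] xyaw 17.610278029532413 tilt [ 2.62794919e-03 -4.50054122e-04 -9.99996446e-01]
0.3987165069323047
```

View pics/w5.png

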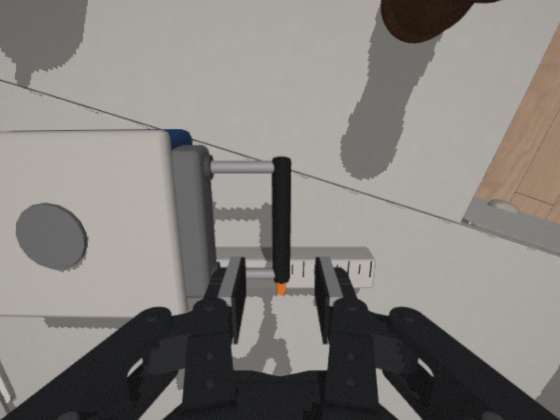

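The bar is vertical in the image at column 281, midway between the open fingers (columns 240 and 322), so alignment is good. I lower onto it.

Request:
servo_tool:
  targets:
    - {"hand": 0.2,"x": -0.006,"y": 0.0015,"z": 0.04,"roll": 0}
    - {"hand": 0.2,"x": -0.006,"y": 0.0015,"z": 0.08,"roll": 0}
    - {"hand": 0.2,"x": -0.006,"y": 0.0015,"z": 0.11,"roll": 0}
    - {"hand": 0.2,"x": -0.006,"y": 0.0015,"z": 0.13,"roll": 0}
    - {"hand": 0.2,"x": -0.006,"y": 0.0015,"z": 0.15,"roll": 0}
    - {"hand": 0.2,"x": -0.006,"y": 0.0015,"z": 0.16,"roll": 0}
    - {"hand": 0.2,"x": -0.006,"y": 0.0015,"z": 0.17,"roll": 0}
    - {"hand": 0.2,"x": -0.006,"y": 0.0015,"z": 0.18,"roll": 0}
    - {"hand": 0.2,"x": -0.006,"y": 0.0015,"z": 0.18,"roll": 0}

```text
time: 10.05
tool_pos: [0.5009, 0.1982, 0.0304]
tcp_rot: [3.105, 0.479, -0.001]
wrist_force: [0.1, 0.2, 0.1]
width: 0.399
grip_force: 0.0
```

Request:
servo_tool:
  grip_force: 50
  targets:
    - {"hand": 1,"x": 0,"y": 0,"z": 0,"roll": 0}
    - {"hand": 1,"x": 0,"y": 0,"z": 0,"roll": 0}
    - {"hand": 1,"x": 0,"y": 0,"z": 0,"roll": 0}
    - {"hand": 1,"x": 0,"y": 0,"z": 0,"roll": 0}
    - {"hand": 1,"x": 0,"y": 0,"z": 0,"roll": 0}
    - {"hand": 1,"x": 0,"y": 0,"z": 0,"roll": 0}

```text
time: 10.55
tool_pos: [0.5014, 0.1988, 0.0314]
tcp_rot: [-3.104, -0.478, -0.001]
wrist_force: [-1.7, 4.7, 3.2]
width: 0.137
grip_force: 49.1
```

The opening reads 11.6 mm on a 14 mm bar, so the grip may be a tip grip. I regrip 6 mm lower.

Request:
servo_tool:
  targets:
    - {"hand": 0.3,"x": 0,"y": 0,"z": 0,"roll": 0}
    - {"hand": 0.3,"x": 0,"y": 0,"z": 0,"roll": 0}
    - {"hand": 0.3,"x": 0,"y": 0,"z": 0.006,"roll": 0}
    - {"hand": 0.3,"x": 0,"y": 0,"z": 0.012,"roll": 0}
    - {"hand": 0.3,"x": 0,"y": 0,"z": 0.012,"roll": 0}

```text
time: 10.97
tool_pos: [0.5005, 0.1975, 0.0238]
tcp_rot: [3.104, 0.478, -0.002]
wrist_force: [-0.3, -1.0, -0.2]
width: 0.355
grip_force: 0.0
```

Request:
servo_tool:
  grip_force: 50
  targets:
    - {"hand": 1,"x": 0,"y": 0,"z": 0,"roll": 0}
    - {"hand": 1,"x": 0,"y": 0,"z": 0,"roll": 0}
    - {"hand": 1,"x": 0,"y": 0,"z": 0,"roll": 0}
    - {"hand": 1,"x": 0,"y": 0,"z": 0,"roll": 0}
    - {"hand": 1,"x": 0,"y": 0,"z": 0,"roll": 0}

```text
time: 11.38
tool_pos: [0.5005, 0.1986, 0.0245]
tcp_rot: [-3.104, -0.478, 0.001]
wrist_force: [-1.7, 4.9, -2.6]
width: 0.142
grip_force: 48.6
```

```bash
python3 look.py g1; python3 -c "
from h import *
S=read_camera('scene');T=read_camera('top')
for n,im,roi in(('s',S,(220,200,300,260)),('t',T,(230,240,300,290))):
    print(n,blobs(im,(6,120,90),(20,255,255),roi,2),blobs(im,(0,130,80),(5,255,255),roi,2))"
```

```text
11.3833 [0.5005 0.1986 0.0245] [-0.     0.    -0.    -0.004  0.001  0.   ] 0.1424183585478429
shift [-0.     -0.0002  0.    ] mm [-0.  -0.1  0. ] xyaw 17.523266795686716 tilt [-0.0007 -0.0006 -1.    ]
orange []
red [] []
dark [(np.int32(2793), array([300, 267, 116,  63]), array([342.7114, 312.8432]))]
s [(np.int32(29), array([247, 217,   4,  10]), array([248.34482759, 221.44827586]))] [(np.int32(9), array([242, 235,   4,   4]), array([243., 236.])), (np.int32(3), array([242, 240,   2,   3]), array([242.66666667, 241.        ]))]
t [(np.int32(10), array([256, 258,   3,   5]), array([257.2, 259.7]))] [(np.int32(4), array([277, 263,   1,   4]), array([277. , 264.5]))]
```

Grip is firm at 49 N. I pull along tool +y, first to 40 mm.

Request:
servo_tool:
  targets:
    - {"hand": 1,"x": 0,"y": 0.01,"z": 0,"roll": 0}
    - {"hand": 1,"x": 0,"y": 0.02,"z": 0,"roll": 0}
    - {"hand": 1,"x": 0,"y": 0.03,"z": 0,"roll": 0}
    - {"hand": 1,"x": 0,"y": 0.04,"z": 0,"roll": 0}
    - {"hand": 1,"x": 0,"y": 0.05,"z": 0,"roll": 0}
    - {"hand": 1,"x": 0,"y": 0.06,"z": 0,"roll": 0}
    - {"hand": 1,"x": 0,"y": 0.07,"z": 0,"roll": 0}
    - {"hand": 1,"x": 0,"y": 0.08,"z": 0,"roll": 0}
    - {"hand": 1,"x": 0,"y": 0.08,"z": 0,"roll": 0}
    - {"hand": 1,"x": 0,"y": 0.08,"z": 0,"roll": 0}

```text
time: 12.37
tool_pos: [0.5127, 0.1604, 0.0245]
tcp_rot: [-3.104, -0.477, 0.001]
wrist_force: [-2.4, 6.3, -2.8]
width: 0.143
grip_force: 48.7
```

```bash
cat > chk.py <<'E'
from h import *
np.set_printoptions(precision=4,suppress=True)
u=np.array([np.sin(np.radians(17.8)),-np.cos(np.radians(17.8)),0])
def cen(im,c,roi):  # weighted colour centroid: saturation excess of the hue class
    x0,y0,x1,y1=roi;a=im[y0:y1,x0:x1].astype(float);r,g,b=a[...,0],a[...,1],a[...,2]
    if c=='red': w=np.clip(r-g-40,0,None)*((g-b)<.25*(r-b))
    else: w=np.clip(r-b-40,0,None)*((g-b)>=.25*(r-b))
    Y,X=np.mgrid[y0:y1,x0:x1];return np.array([(w*X).sum(),(w*Y).sum()])/w.sum(),w
N=4;S=[read_camera('scene').astype(float) for _ in range(N)];T=[read_camera('top').astype(float) for _ in range(N)]
st=bot.read_state();print(st['time'],st['tool_pos'],st['wrist_force'],st['width'])
for n,I,roi in(('scene',S,(232,205,262,262)),('top',T,(245,250,290,275))):
    im=np.mean(I,0);C=cam(n)
    r,wr=cen(im,'red',roi);o,wo=cen(im,'o',roi);print(n,'red',r,'or',o)
    for k,w in(('r',wr),('o',wo)):
        ys,xs=np.nonzero(w>15);print(k,'bbox',xs.min()+roi[0],xs.max()+roi[0],ys.min()+roi[1],ys.max()+roi[1],len(xs))
    np.save('chk_'+n,im)
    P=plane(C,r,.025 if n=='scene' else .034);Q=plane(C,o,.045);print(P,Q,'gap along pull mm',1e3*(P-Q)@u)
E
python3 chk.py
```

```text
12.7667 [0.5126 0.1606 0.0245] [-3.6061  7.2909 -2.4163] 0.14084921829830804
scene red [243.2252 236.2687] or [250.4513 229.1669]
r bbox 242 245 235 237 10
o bbox 246 252 225 234 28
[0.441  0.1438 0.025 ] [0.4626 0.1553 0.045 ] gap along pull mm 4.366297708850127
top red [277.9681 263.5457] or [272.5724 255.2378]
r bbox 277 279 262 265 9
o bbox 272 273 253 256 7
[0.4428 0.133  0.034 ] [0.4628 0.1464 0.045 ] gap along pull mm 6.664305612593302
```

Scene and top both give about 4 to 7 mm to go, and the wrist measurements say 6.5. I move 6 mm.

Request:
servo_tool:
  targets:
    - {"hand": 1,"x": 0,"y": 0.006,"z": 0,"roll": 0}
    - {"hand": 1,"x": 0,"y": 0.012,"z": 0,"roll": 0}
    - {"hand": 1,"x": 0,"y": 0.012,"z": 0,"roll": 0}
    - {"hand": 1,"x": 0,"y": 0.012,"z": 0,"roll": 0}

```text
time: 13.1
tool_pos: [0.5144, 0.1549, 0.0245]
tcp_rot: [-3.104, -0.478, 0.001]
wrist_force: [-1.7, 6.4, -2.9]
width: 0.143
grip_force: 48.7
```

```bash
sed -i 's/^N=4/N=10/' chk.py; python3 chk.py
python3 - <<'E'
from h import *
a=np.load('chk_scene.npy')[216:246,236:260];b=np.load('chk_top.npy')[248:272,264:288]
for n,a,r0,c0 in(('s',a,216,236),('t',b,248,264)):
    r,g,bb=a[...,0],a[...,1],a[...,2];print(n,'cols',c0,'r-b then g-b')
    for i in range(a.shape[0]): print(r0+i,' '.join('%4d/%3d'%(x,y) if x>25 else '   .    ' for x,y in zip((r-bb)[i],(g-bb)[i])))
E
```

```text
14.1 [0.5144 0.1551 0.0245] [-1.5769  7.8911 -3.232 ] 0.14296334307902908
scene red [243.0195 236.6568] or [250.7495 230.2869]
r bbox 242 245 235 239 9
o bbox 248 252 226 235 30
[0.4407 0.1417 0.025 ] [0.4643 0.1494 0.045 ] gap along pull mm 0.1154736087245099
top red [277.4563 264.2159] or [274.8269 254.4121]
s cols 236 r-b then g-b
216    .        .        .        .        .        .        .        .        .        .        .        .        .        .        .        .        .        .        .        .        .        .        .        .    
217    .        .        .        .        .        .        .        .        .        .        .        .        .        .        .        .        .        .        .        .        .        .        .        .    
218    .        .        .        .        .        .        .        .        .        .        .        .        .        .        .        .        .        .        .        .        .        .        .        .    
219    .        .        .        .        .        .        .        .        .        .        .      
[... 10827 characters left out ...]
      .        .        .        .        .        .        .        .        .        .    
271    .        .        .        .        .        .        .        .        .        .        .        .        .        .        .        .        .        .        .        .        .        .        .        .    Traceback (most recent call last):
  File "chk.py", line 15, in <module>
    ys,xs=np.nonzero(w>15);print(k,'bbox',xs.min()+roi[0],xs.max()+roi[0],ys.min()+roi[1],ys.max()+roi[1],len(xs))
                                          ~~~~~~^^
    return umr_minimum(a, axis, None, out, keepdims, initial, where)
ValueError: zero-size array to reduction operation minimum which has no identity
```

```bash
cat > top.py <<'E'
from h import *
np.set_printoptions(precision=4,suppress=True)
im=np.mean([read_camera('top').astype(float) for _ in range(12)],0);np.save('t_now',im)
u=np.array([np.sin(np.radians(17.6)),-np.cos(np.radians(17.6)),0]);C=cam('top')
r,g,b=im[...,0],im[...,1],im[...,2];Y,X=np.mgrid[:420,:560]
roi=(X>262)&(X<292)&(Y>246)&(Y<272)
isr=(r-b>25)&((g-b)<.17*(r-b))&roi;iso=(r-b>25)&((g-b)>=.25*(r-b))&roi
def cc(m):
    w=(r-b)*m;return np.array([(w*X).sum(),(w*Y).sum()])/w.sum()
rc=cc(isr);P=plane(C,rc,.036);print('red',rc,P)
for y in range(250,264):
    m=iso&(Y==y)
    if m.any():
        q=cc(m);Q=plane(C,q,.033 if y>=257 else .06);print(y,q[0],m.sum(),Q,'gap',round(1e3*(P-Q)@u,2))
print(bot.read_state()['time'])
for i in range(250,270): print(i,' '.join('%3d/%3d'%(x,y) if x>20 else '   .   ' for x,y in zip((r-b)[i,268:284],(g-b)[i,268:284])))
E
python3 top.py
```

```text
red [277.5014 263.8973] [0.4418 0.1341 0.036 ]
252 274.18837803320565 3 [0.4698 0.1423 0.06  ] gap -0.68
253 274.4389198456923 4 [0.4673 0.1416 0.06  ] gap -0.53
254 274.6322680015403 4 [0.4649 0.1412 0.06  ] gap -0.25
255 274.9840836743975 3 [0.4624 0.1403 0.06  ] gap -0.33
256 275.0665873959572 3 [0.46   0.1401 0.06  ] gap 0.21
257 275.518675721562 2 [0.4592 0.1391 0.033 ] gap -0.48
258 276.0 1 [0.4567 0.1379 0.033 ] gap -0.88
259 276.0 1 [0.4542 0.1379 0.033 ] gap -0.13
260 276.50289017341044 2 [0.4517 0.1366 0.033 ] gap -0.58
14.7
250    .       .       .       .       .       .       .       .       .       .       .       .       .       .       .       .   
251    .       .       .       .       .       .       .       .       .       .       .       .       .       .       .       .   
252    .       .       .       .       .     26/ 10  52/ 19  51/ 18    .       .       .       .       .       .       .       .   
253    .       .       .       .       .     34/ 12  69/ 26  62/ 24  28/ 11    .       .       .       .       .       .       .   
254    .       .       .       
[... 1377 characters left out ...]
  2  39/  1    .       .       .       .   
265    .       .       .       .       .       .       .       .     30/  2  52/  2  54/  1  46/  3  22/  2    .       .       .   
266    .       .       .       .       .       .       .       .     21/  3  49/  3  51/  2  33/  1    .       .       .       .   
267    .       .       .       .       .       .       .       .       .       .       .       .       .       .       .       .   
268    .       .       .       .       .       .       .       .       .       .       .       .       .       .       .       .   
269    .       .       .       .       .       .       .       .       .       .       .       .       .       .       .       .
```

Top view shows the pointer within about 0.5 mm of the marker, and the wrist-based estimate agrees to about 1 mm. The handle is held steady, so I hand in.

```bash
python3 -c "
from h import *
s=bot.read_state();print(s['time'],s['wrist_force'],s['grip_force']);print(ticket.finish_job())"
```

```text
14.7 [-3.37728692  8.29918223 -2.62659671] 48.73484551906586
the job is handed in; nothing more can be done
None
```

I pressed the lid down to its hard stop, then drew the pump handle out about 46 mm; at hand-in (14.7 s) I was still holding it, with the pointer measured within about 1 mm of the red marker, and the arm never went near the jar, mug or mill.

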